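Clear the panel and shift the separator

ROBOT

A 6-joint arm with a two-finger parallel gripper is mounted at the origin on the work surface; the furniture and walls round the work are solid. World frame = base frame: x ahead of the robot, y to its left, z up, the work surface at z = 0. Lengths are in m, angles in rad, forces in N, time in s.
With the tool pointing down it reaches from about 0.35 to 0.85 m from the base axis. Payload 8.1 kg.
Tool frame: the origin (TCP) lies between the finger pads; the fingertips stand 14 mm ahead of it and the grasp point (between the pads) lies 5 mm behind it; z points along the fingers, y is the line along which they close (so a half turn about z gives the same grasp; the last joint's range is limited). The gripper opens to 93 mm and grips with 3 to 60 N. Pads are 15 mm wide; open, the fingers measure 128 mm over their backs; the gripper's body (75 mm by 188 mm) begins 65 mm behind the grasp point.
Start: joints at [-1.343, 0.13, 1.488, -0, 1.523, -0.085], TCP at [0.185, -0.571, 0.233] pointing down, gripper open.
Joint ranges: [-2.96, 2.96], [-0.89, 2.26], [0.02, 2.5], [-1.34, 4.48], [0, 2.73], [-2.66, 2.66]. Speed limits (rad/s): [2.39, 2.39, 2.79, 3.14, 3.14, 3.14].

INTERFACE

Orientations are given as a rotation vector (axis times angle).
In Python, from plant import robot gives the robot as it stands.
- The arm moves only by the tool arm_command, never from a script. Its argument "targets" is a list of rows, each an object of numbers: "x", "y", "z": the shift along the world's x, y, z in units of 500 mm (1.0 is 500 mm); "rx", "ry", "rz": the turn, a rotation vector about the world's x, y, z in units of 2 rad (1.0 is 2 rad); "claw": the closure in counts, from 0 (fully open) to 255 (shut). In form: [{"x": .., "y": .., "z": .., "rx": .., "ry": .., "rz": .., "claw": ..}, ...]. A call has 1 to 10 rows; each row is the pose to reach, as a shift and turn from the pose commanded when the call began; what a row does not reach only later rows make up. A row lasts 1/12 s, in which the tool goes at most 41.7 mm and 7.16 degrees, less where a joint would pass 70% of its speed; a pose out of reach is approached as far as the arm can. A call with a number of a shift or a turn outside -1 to 1 is refused whole. A call with a gripper value outside its range is refused whole. The fingers move at their own pace and stop on an object; "squeeze" is the grip in N (left out, the last holds). Time passes only in rows, so rows that repeat a pose let the fingers close. It gives the time, the measured TCP pose, the force, the opening and the grip force at its end, in the units of the state.
- robot.read_state(): the state, without advancing time (a new reading comes with each control period).
- robot.read_camera(name): name is "scene" or "top" or "wrist"; returns (picture, depth): 480x640x3 uint8, red, green, blue; 480x640 float32, m along the optical axis (not along the pixel's ray), 0 where there is no reading.
- robot.get_calibration(name): a dict with "intrinsics" (3x3 intrinsics, pixels), "dist" ([k1, k2, p1, p2, k3] as OpenCV has them; the pictures are not rectified), "origin" and "orientation" of the camera in the world. Camera axes: x right, y up, looking along -z (the intrinsics and any distortion apply to the point x, -y, -z); pixel columns grow to the right and rows downward; lengths in m; the calibration is good to about 2 mm. A picture is of the moment at which its call begins: read the wrist's pose just before it. get_calibration takes no time and is no camera call; for the wrist camera it gives the pose at the moment of the call.
- robot.close_job(): hands the job in; it is judged then, once.
The state is a dict: "t": time; "q": joint angles; "dq": joint speeds; "joint_torque": joint torques, N m; "tool_pos": TCP position; "orientation": TCP orientation; "force": force on the tool from outside, world axes, zero at the start; "wrist_torque": the same for the moment, N m; "opening": finger opening in m; "gripper_force": force on a finger pad.
Only numpy, scipy, OpenCV 4.12 (cv2) and the standard library are available. Lean on these libraries where they do the work, as an engineer would, in place of code of your own. Each camera call takes 0.05 s, during which the arm holds its last target. There are 200 camera calls.

TASK

The board separator has backed the white board panel most of the way out from under its round knives. Press a fingertip down on the panel's face and draw it toward you along its guides until it is fully home against the stop bar at the near end. Only then take the gear lever on the box beside it out of the left near slot, across the neutral slot of its H gate, and fully forward (away from you) in the right-hand slot; leave the panel home, the lever there, and the other things on the bench where they are.

Things in the scene. Friction and masses are not known exactly. Their poses are not given: they have to be found in the camera images.
- separator: fixed bench separator for board panels: low bed (surface z = 22 mm) between two grooved guides, stop bar across its near end, round knives under a low bridge at the far end, motor at the right (y -70 to -132 mm, 87 mm high), gearbox at the left. Origin on the bench under the middle of the stop bar's far face; x along the guides, away from the operator; y to the left; z up.
- knife_head (a point): middle of the top of the knife bridge: 82 mm high, 140 mm wide (y), with its knives it takes up x = 116 to 160 mm of the separator's frame; the panel passes under it. The guides run from x = 0 to 150 mm; their lips reach in to y = +-42.5 mm and up to z = 32 mm, the bed between them is open from above. The stop bar is 12 mm thick and its top is at z = 33 mm.
- panel_near (a point): middle of the panel's near edge, top face. Flat white-faced board, 120 (x) x 90 (y) x 4 mm, 0.13 kg, loose in the guides' grooves: only its face can be touched. Face at z = 26 mm. It slides easily on the bed; a fingertip pressed on it with 5 to 15 N takes it along. Axes as the separator's. Home at x = 0 of the separator's frame, where the stop bar halts it; starts 40 to 65 mm short of that.
- shift_cross (a joint): sideways tilt of the gear lever, rad: 0 upright, + to the operator's right (-y of the separator), about -0.25 in the left slot, +0.25 in the right slot. Stays where it is left (about 1.5 N at the ball moves it).
- shift_drive (a joint): fore-and-aft tilt of the gear lever, rad: 0 in the neutral cross slot, + forward (away from the operator, +x of the separator), stops at about +-0.28 at the slots' ends. Stays where it is left (about 1.5 N at the ball moves it). Starts in the near half of the left slot, at -0.25 to -0.12.
- gate (a point): middle of the top of the H gate plate on the gearbox (a 100 x 100 mm box; plate 70 mm above the bench), axes as the separator's. Slots 12 mm wide: two fore-and-aft slots 14 mm left and right of this point, 40 mm long, joined half-way by the neutral cross slot. The lever's pivot lies 58.5 mm below this point.
- shift_knob (a point): centre of the lever's black ball knob, 32 mm in diameter, 115 mm above the pivot on an 8 mm stem; 127 mm above the bench when upright, up to 8 mm lower when tilted. From the gate's middle the ball goes 28 mm to each side and 32 mm forward or back, with about 4 mm of play in the slots. Gripped from above, it turns in a gripper that stays upright.
- screw_dish: round shallow steel dish of loose screws, 96 mm across, 18 mm high, in front of the separator; bystander, leave it alone; origin at the centre of its underside
- brush: slim brush lying flat, 13x149x13 mm; bystander, leave it alone; origin at the centre of its underside
- label_roll: white roll of labels lying flat, 70 mm across, 30 mm high, behind the gearbox at the far left; bystander, leave it alone; origin at the centre of its underside

How it is judged:
By the outcome, as a careful person would: the job done as asked, in the order asked, and still so for the second after the job is handed in, with the robot touching nothing.
It also fails if it takes over 58 s, if anything falls off the work surface, if the arm or the gripper's body presses on something with over 40 N, if the wrist force passes 120 N, or if a joint passes its speed limit or range.

## Working session

There is one attempt and no reset: what is moved stays moved. The work goes in short steps, Python scripts to look and compute and a tool call to move; the robot and the scene stay as the last step left them, time stands still between calls to the robot, and variables do not carry over. Pictures are saved under pics/ and viewed, at most 10 in all, crops included, and the job is handed in when it is done.

Besides the shell and the picture viewer there is one more tool, called after "Emit:" as name(argument=value, ...) on one line, values as JSON. arm_command: Moves the arm, as the interface text tells. Shifts and turns lie within -1 to 1; 1 stands for 500 mm of shift or 2 rad of turn. Its arguments: {"type":"object","properties":{"targets":{"type":"array","items":{"type":"object","properties":{"x":{"type":"number","minimum":-1,"maximum":1},"y":{"type":"number","minimum":-1,"maximum":1},"z":{"type":"number","minimum":-1,"maximum":1},"rx":{"type":"number","minimum":-1,"maximum":1},"ry":{"type":"number","minimum":-1,"maximum":1},"rz":{"type":"number","minimum":-1,"maximum":1},"claw":{"type":"number"}}}},"squeeze":{"type":"number"}},"required":["targets"]}

```bash
mkdir -p pics; cat > h.py <<'E'
import numpy as np, cv2
from plant import robot
def shot(n,f):
    c=robot.get_calibration(n); p,d=robot.read_camera(n)
    cv2.imwrite('pics/'+f+'.png',p[:,:,::-1]); np.savez('pics/'+f+'.npz',d=d,p=p,**{k:np.array(c[k]) for k in('intrinsics','dist','origin','orientation')})
def world(f,uv,z=None):
    "pixel -> world; by depth, or by ray onto height z"
    s=np.load('pics/'+f+'.npz'); o=s['orientation']
    R=o if o.shape==(3,3) else cv2.Rodrigues(o)[0]
    out=[]
    for u,v in uv:
        x,y=cv2.undistortPoints(np.array([[[u,v]]],float),s['intrinsics'],s['dist'])[0,0]
        r=R@np.array([x,-y,-1]); 
        k=s['d'][int(v),int(u)] if z is None else (z-s['origin'][2])/r[2]
        out.append(s['origin']+k*r)
    return np.array(out)
E
python3 - <<'E'
from h import *
print(robot.read_state())
for n in('scene','top'): shot(n,n+'1'); print(robot.get_calibration(n))
E
```

```text
{'t': 0.0, 'q': array([-1.34338607e+00,  1.31147544e-01,  1.48925030e+00,  1.49255198e-05,
        1.52298699e+00, -8.53734985e-02]), 'dq': array([-0.0001158 , -0.00039114,  0.00123571, -0.00070819,  0.0018526 ,
       -0.00112129]), 'joint_torque': array([-1.76770202e-03, -5.59852374e+01, -4.91757882e+01,  7.67697953e-02,
        3.53360258e-02, -1.64443145e-04]), 'tool_pos': array([ 0.18454734, -0.57035928,  0.23161147]), 'orientation': array([-3.10148499e+00, -4.89039480e-01,  1.76300206e-04]), 'force': array([-0.31811158, -0.70447407,  0.03780635]), 'wrist_torque': array([-0.03869952, -0.0529183 , -0.08268235]), 'gripper_force': 0.0, 'opening': 0.09276515210555898}
{'intrinsics': array([[517.75533545,   0.        , 321.15538314],
       [  0.        , 517.75533545, 228.1400971 ],
       [  0.        ,   0.        ,   1.        ]]), 'dist': array([-0.06344118,  0.        ,  0.        ,  0.        ,  0.        ]), 'origin': array([-0.34852115, -0.86825505,  0.5597665 ]), 'orientation': array([ 1.08686347, -0.48305936, -0.72587576])}
{'intrinsics': array([[496.34002637,   0.        , 317.89324177],
       [  0.        , 496.34002637, 245.95005008],
       [  0.        ,   0.        ,   1.        ]]), 'dist': array([-0.09460211,  0.        ,  0.        ,  0.        ,  0.        ]), 'origin': array([ 0.30636921, -0.16823764,  1.05780839]), 'orientation': array([ 0.07589423, -0.07391637, -1.59356662])}
```

View pics/scene1.png

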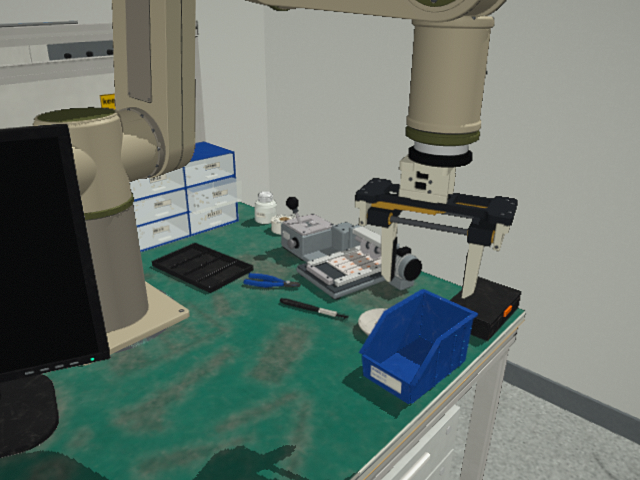

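View pics/top1.png

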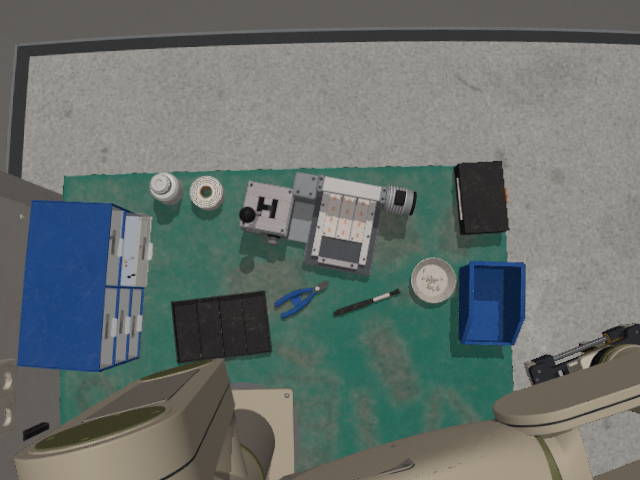

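The top view shows the separator at about (345,225), its gearbox with the ball at (248,214), the dish at (433,281) and the brush at (367,302). I'll enlarge it.

```bash
python3 - <<'E'
from h import *
p=cv2.imread('pics/top1.png')[165:285,235:425]
cv2.imwrite('pics/c1.png',cv2.resize(p,None,fx=4,fy=4,interpolation=cv2.INTER_CUBIC))
E
```

```text
(no output)
```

View pics/c1.png

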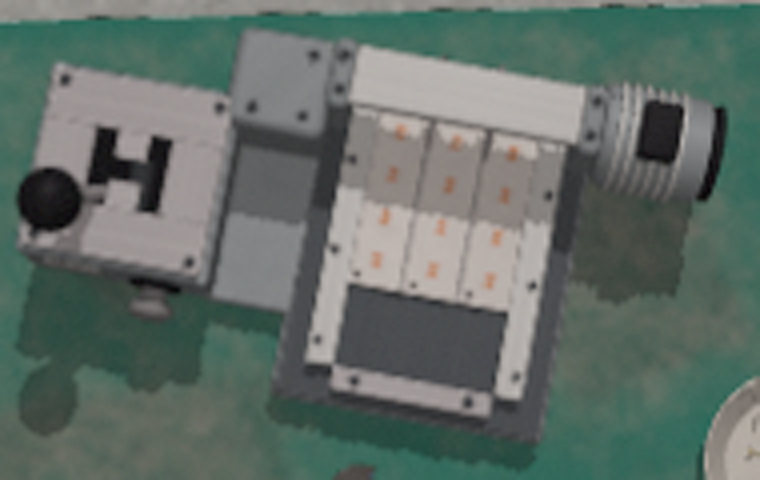

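```bash
python3 - <<'E'
from h import *
np.set_printoptions(precision=4,suppress=True)
C=lambda L:[(u/4+235,v/4+165) for u,v in L]
sb=world('top1',C([(333,366),(493,394)]),.033)
pn=world('top1',C([(348,285),(505,311)]),.026)
br=world('top1',C([(358,46),(587,86),(580,145),(350,100)]),.082)
gt=world('top1',C([(131,170),(60,65),(235,103),(208,287),(22,245)]),.070)
kb=world('top1',C([(50,198)]),.122)
for n,a in zip('sb pn br gt kb'.split(),(sb,pn,br,gt,kb)): print(n,a[:,:2].tolist(),a.mean(0))
for L in ([(414,380)],[(425,240)],[(131,220)],[(470,100)],[(50,198)]): print(world('top1',C(L)))
ey=gt[1]-gt[2]; ey2=br[0]-br[1]; ey3=sb[0]-sb[1]
for e in(ey,ey2,ey3): print(np.linalg.norm(e),np.degrees(np.arctan2(-e[0],e[1])))
d=br.mean(0)-sb.mean(0);print(d,np.degrees(np.arctan2(d[1],d[0])))
print(world('top1',[(433,281)],.018),world('top1',[(335,312),(398,292)],.006))
E
```

```text
sb [[0.3821449343647686, -0.16833678798219795], [0.3656222232358755, -0.25069450435368373]] [ 0.3739 -0.2095  0.033 ]
pn [[0.42493407094245117, -0.17720184297197653], [0.409286617205161, -0.2589012176846812]] [ 0.4171 -0.2181  0.026 ]
br [[0.5389651054643952, -0.1847280477983317], [0.5159142491524784, -0.29886905253580237], [0.48602045569480257, -0.2942050380161119], [0.5115052587648932, -0.18002744808888632]] [ 0.5131 -0.2395  0.082 ]
gt [[0.48092376298642414, -0.06885117589435598], [0.535935013436518, -0.03337171651777715], [0.5139321210642103, -0.12197259104998673], [0.4205771651314852, -0.10668463668985997], [0.4441495236538058, -0.013371364633259303]] [ 0.4791 -0.0689  0.07  ]
kb [[0.45920270720719336, -0.03513033904300367]] [ 0.4592 -0.0351  0.122 ]
[[ 0.3739 -0.2101  0.0328]]
[[ 0.448  -0.2183  0.0239]]
[[ 0.4555 -0.0685  0.0699]]
[[ 0.51   -0.24    0.0822]]
[[ 0.4567 -0.0373  0.1375]]
0.0912920710720252 -13.946540782017415
0.1164453130838332 -11.417360443558568
0.08399877040156567 -11.344156434658464
[ 0.1392 -0.0299  0.049 ] -12.137793147168114
[[ 0.3257 -0.4081  0.018 ]] [[ 0.2661 -0.2008  0.006 ]
 [ 0.3047 -0.3352  0.006 ]]
```

The three angles give a yaw of about -11.8°. The panel is about 44 mm short of home, and the knob sits about (-28,+29) mm from the gate, both as described. I'll move over the panel with the claw shut.

Emit:
arm_command(targets=[{"x":0.535,"y":0.688,"rz":-0.26,"claw":255},{"x":0.535,"y":0.688,"rz":-0.26,"claw":255},{"x":0.535,"y":0.688,"rz":-0.26,"claw":255},{"x":0.535,"y":0.688,"rz":-0.26,"claw":255},{"x":0.535,"y":0.688,"rz":-0.26,"claw":255},{"x":0.535,"y":0.688,"rz":-0.26,"claw":255},{"x":0.535,"y":0.688,"rz":-0.26,"claw":255},{"x":0.535,"y":0.688,"rz":-0.26,"claw":255},{"x":0.535,"y":0.688,"rz":-0.26,"claw":255},{"x":0.535,"y":0.688,"rz":-0.26,"claw":255}], squeeze=15)

```text
schema error: expected keys x, y, z, rx, ry, rz, claw
```

All keys are required.

Emit:
arm_command(targets=[{"x":0.535,"y":0.688,"z":0,"rx":0,"ry":0,"rz":-0.26,"claw":255},{"x":0.535,"y":0.688,"z":0,"rx":0,"ry":0,"rz":-0.26,"claw":255},{"x":0.535,"y":0.688,"z":0,"rx":0,"ry":0,"rz":-0.26,"claw":255},{"x":0.535,"y":0.688,"z":0,"rx":0,"ry":0,"rz":-0.26,"claw":255},{"x":0.535,"y":0.688,"z":0,"rx":0,"ry":0,"rz":-0.26,"claw":255},{"x":0.535,"y":0.688,"z":0,"rx":0,"ry":0,"rz":-0.26,"claw":255},{"x":0.535,"y":0.688,"z":0,"rx":0,"ry":0,"rz":-0.26,"claw":255},{"x":0.535,"y":0.688,"z":0,"rx":0,"ry":0,"rz":-0.26,"claw":255},{"x":0.535,"y":0.688,"z":0,"rx":0,"ry":0,"rz":-0.26,"claw":255},{"x":0.535,"y":0.688,"z":0,"rx":0,"ry":0,"rz":-0.26,"claw":255}], squeeze=15)

```text
t: 0.93
tool_pos: [0.4382, -0.2437, 0.2324]
orientation: [-3.125, 0.325, 0.0]
force: [0.7, -1.1, -0.4]
opening: 0.0309
gripper_force: 0.0
```

Emit:
arm_command(targets=[{"x":0,"y":0,"z":-0.06,"rx":0,"ry":0,"rz":0,"claw":255},{"x":0,"y":0,"z":-0.14,"rx":0,"ry":0,"rz":0,"claw":255},{"x":0,"y":0,"z":-0.22,"rx":0,"ry":0,"rz":0,"claw":255},{"x":0,"y":0,"z":-0.22,"rx":0,"ry":0,"rz":0,"claw":255},{"x":0,"y":0,"z":-0.22,"rx":0,"ry":0,"rz":0,"claw":255},{"x":0,"y":0,"z":-0.22,"rx":0,"ry":0,"rz":0,"claw":255}])

```text
t: 1.43
tool_pos: [0.4381, -0.2463, 0.1245]
orientation: [3.124, -0.325, 0.002]
force: [-0.3, -0.6, 0.3]
opening: 0.0006
gripper_force: 0.0
```

```bash
python3 - <<'E'
from h import *
print(robot.read_state()['tool_pos'],robot.read_state()['opening']); shot('wrist','w1')
E
```

```text
[ 0.43814891 -0.24632029  0.12454872] 0.0006411206538194743
```

View pics/w1.png

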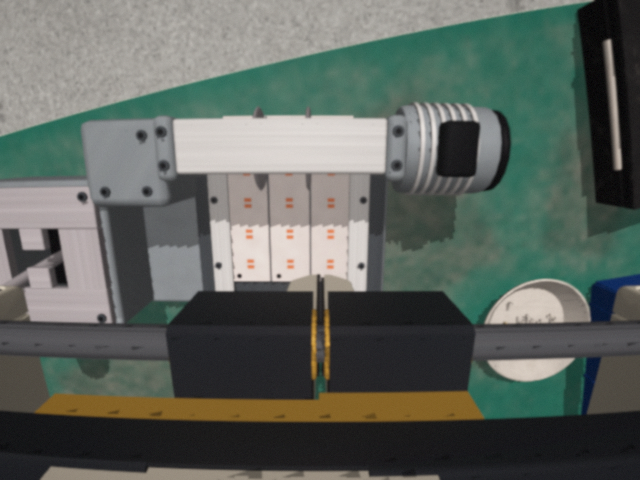

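The wrist view is square to the separator. The panel's near edge is at row ~283 and the fingers are slightly right of its middle (column 320 against 290). I'll correct that and descend to just above the face.

Emit:
arm_command(targets=[{"x":0.028,"y":0.041,"z":-0.04,"rx":0,"ry":0,"rz":0,"claw":255},{"x":0.028,"y":0.041,"z":-0.1,"rx":0,"ry":0,"rz":0,"claw":255},{"x":0.028,"y":0.041,"z":-0.13,"rx":0,"ry":0,"rz":0,"claw":255},{"x":0.028,"y":0.041,"z":-0.155,"rx":0,"ry":0,"rz":0,"claw":255},{"x":0.028,"y":0.041,"z":-0.155,"rx":0,"ry":0,"rz":0,"claw":255},{"x":0.028,"y":0.041,"z":-0.155,"rx":0,"ry":0,"rz":0,"claw":255}])

```text
t: 1.98
tool_pos: [0.4527, -0.2262, 0.0471]
orientation: [3.124, -0.325, 0.003]
force: [0.5, 0.2, 0.4]
opening: 0.0003
gripper_force: 0.0
```

Emit:
arm_command(targets=[{"x":0,"y":0,"z":-0.006,"rx":0,"ry":0,"rz":0,"claw":255},{"x":0,"y":0,"z":-0.012,"rx":0,"ry":0,"rz":0,"claw":255},{"x":0,"y":0,"z":-0.014,"rx":0,"ry":0,"rz":0,"claw":255},{"x":0,"y":0,"z":-0.014,"rx":0,"ry":0,"rz":0,"claw":255}])

```text
t: 2.32
tool_pos: [0.4531, -0.2263, 0.0403]
orientation: [3.123, -0.325, 0.005]
force: [0.2, -0.6, 7.5]
opening: 0.0002
gripper_force: 3.9
```

Emit:
arm_command(targets=[{"x":-0.004,"y":0.0008,"z":-0.0006,"rx":0,"ry":0,"rz":0,"claw":255},{"x":-0.01,"y":0.002,"z":-0.0006,"rx":0,"ry":0,"rz":0,"claw":255},{"x":-0.018,"y":0.0038,"z":-0.0006,"rx":0,"ry":0,"rz":0,"claw":255},{"x":-0.026,"y":0.0054,"z":-0.0006,"rx":0,"ry":0,"rz":0,"claw":255},{"x":-0.034,"y":0.0071,"z":-0.0006,"rx":0,"ry":0,"rz":0,"claw":255},{"x":-0.04,"y":0.0083,"z":-0.0006,"rx":0,"ry":0,"rz":0,"claw":255}])

```text
t: 2.82
tool_pos: [0.4335, -0.2224, 0.0403]
orientation: [3.122, -0.325, 0.008]
force: [1.5, -0.5, 7.1]
opening: 0.0008
gripper_force: 3.4
```

Emit:
arm_command(targets=[{"x":-0.008,"y":0.0017,"z":-0.0004,"rx":0,"ry":0,"rz":0,"claw":255},{"x":-0.016,"y":0.0033,"z":-0.0004,"rx":0,"ry":0,"rz":0,"claw":255},{"x":-0.024,"y":0.005,"z":-0.0004,"rx":0,"ry":0,"rz":0,"claw":255},{"x":-0.032,"y":0.0067,"z":-0.0004,"rx":0,"ry":0,"rz":0,"claw":255},{"x":-0.038,"y":0.0079,"z":-0.0004,"rx":0,"ry":0,"rz":0,"claw":255},{"x":-0.042,"y":0.0087,"z":-0.0004,"rx":0,"ry":0,"rz":0,"claw":255},{"x":-0.046,"y":0.0096,"z":-0.0004,"rx":0,"ry":0,"rz":0,"claw":255}])

```text
t: 3.4
tool_pos: [0.4108, -0.2178, 0.0403]
orientation: [3.122, -0.325, 0.008]
force: [1.6, 0.3, 7.8]
opening: 0.0005
gripper_force: 3.8
```

```bash
python3 - <<'E'
from h import *
print(robot.read_state()['tool_pos'],robot.read_state()['force']); shot('top','t2')
p=cv2.imread('pics/t2.png')[165:285,235:425]
cv2.imwrite('pics/c2.png',cv2.resize(p,None,fx=4,fy=4,interpolation=cv2.INTER_CUBIC))
E
```

```text
[ 0.41082699 -0.21781082  0.04027852] [1.57208642 0.28115183 7.79217701]
```

View pics/c2.png

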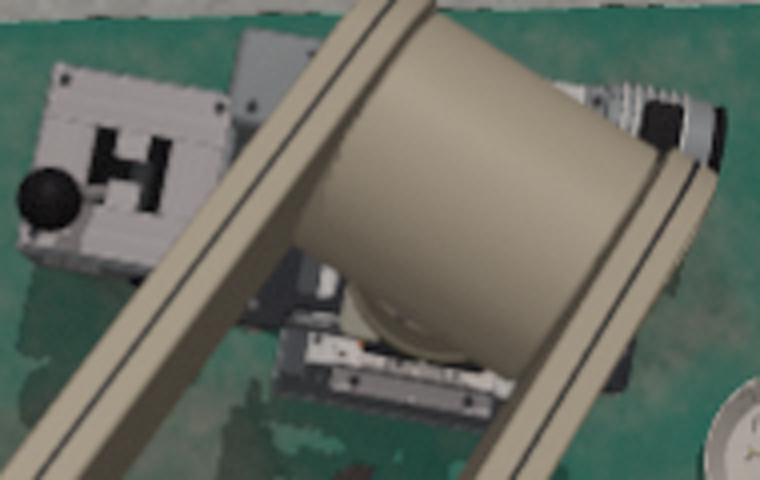

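The arm hides much of the view, but the panel's white near edge (row ~350–375) lies almost at the stop bar. I'll keep pulling until the drag force rises.

Emit:
arm_command(targets=[{"x":-0.003,"y":0.0006,"z":-0.001,"rx":0,"ry":0,"rz":0,"claw":255},{"x":-0.006,"y":0.0012,"z":-0.001,"rx":0,"ry":0,"rz":0,"claw":255},{"x":-0.008,"y":0.0017,"z":-0.001,"rx":0,"ry":0,"rz":0,"claw":255},{"x":-0.008,"y":0.0017,"z":-0.001,"rx":0,"ry":0,"rz":0,"claw":255}])

```text
t: 3.78
tool_pos: [0.4075, -0.2173, 0.0403]
orientation: [3.122, -0.325, 0.011]
force: [2.3, -0.7, 9.2]
opening: 0.0006
gripper_force: 4.7
```

Emit:
arm_command(targets=[{"x":-0.004,"y":0.0008,"z":-0.0006,"rx":0,"ry":0,"rz":0,"claw":255},{"x":-0.008,"y":0.0017,"z":-0.0006,"rx":0,"ry":0,"rz":0,"claw":255},{"x":-0.01,"y":0.002,"z":-0.0006,"rx":0,"ry":0,"rz":0,"claw":255},{"x":-0.01,"y":0.002,"z":-0.0006,"rx":0,"ry":0,"rz":0,"claw":255}])

```text
t: 4.12
tool_pos: [0.4029, -0.2165, 0.0402]
orientation: [3.121, -0.325, 0.012]
force: [2.4, -0.2, 10.4]
opening: 0.0006
gripper_force: 5.2
```

Emit:
arm_command(targets=[{"x":-0.004,"y":0.0008,"z":-0.0004,"rx":0,"ry":0,"rz":0,"claw":255},{"x":-0.008,"y":0.0017,"z":-0.0004,"rx":0,"ry":0,"rz":0,"claw":255},{"x":-0.012,"y":0.0025,"z":-0.0004,"rx":0,"ry":0,"rz":0,"claw":255},{"x":-0.012,"y":0.0025,"z":-0.0004,"rx":0,"ry":0,"rz":0,"claw":255}])

```text
t: 4.45
tool_pos: [0.397, -0.2153, 0.0402]
orientation: [3.121, -0.325, 0.012]
force: [3.3, -1.1, 11.3]
opening: 0.0003
gripper_force: 5.8
```

```bash
python3 - <<'E'
from h import *
print(robot.read_state()['tool_pos'],robot.read_state()['force']); shot('top','t3')
p=cv2.imread('pics/t3.png')[235:275,295:375]
cv2.imwrite('pics/c3.png',cv2.resize(p,None,fx=9,fy=9,interpolation=cv2.INTER_CUBIC))
E
```

```text
[ 0.39703972 -0.21532787  0.04023654] [ 3.26719897 -1.09429362 11.28821042]
```

View pics/c3.png

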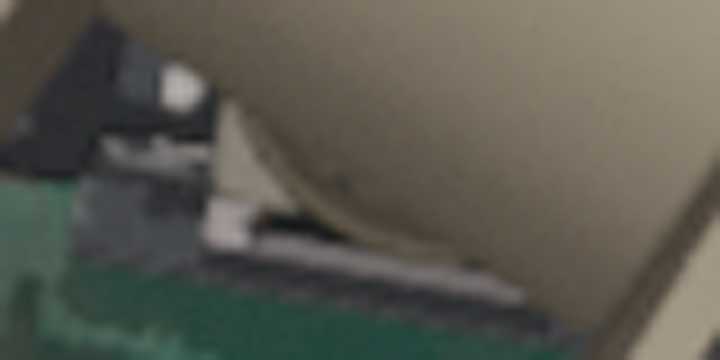

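Emit:
arm_command(targets=[{"x":0,"y":0,"z":0.04,"rx":0,"ry":0,"rz":0,"claw":255},{"x":0,"y":0,"z":0.1,"rx":0,"ry":0,"rz":0,"claw":255},{"x":-0.05,"y":0.01,"z":0.18,"rx":0,"ry":0,"rz":0,"claw":255},{"x":-0.08,"y":0.02,"z":0.2,"rx":0,"ry":0,"rz":0,"claw":255},{"x":-0.08,"y":0.02,"z":0.2,"rx":0,"ry":0,"rz":0,"claw":255},{"x":-0.08,"y":0.02,"z":0.2,"rx":0,"ry":0,"rz":0,"claw":255}])

```text
t: 5.0
tool_pos: [0.3544, -0.204, 0.1384]
orientation: [3.122, -0.326, 0.006]
force: [0.8, 0.2, -0.7]
opening: 0.0005
gripper_force: 0.0
```

```bash
python3 - <<'E'
from h import *
print(robot.read_state()['tool_pos']); shot('wrist','w2')
E
```

```text
[ 0.35441604 -0.20402189  0.13844523]
```

View pics/w2.png

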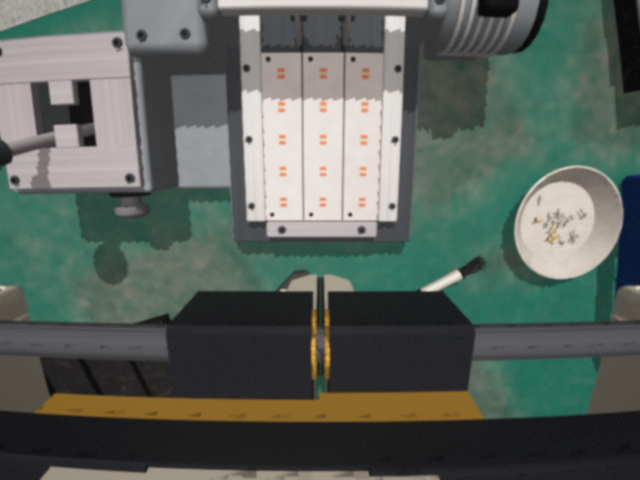

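The wrist view shows the panel home: its near edge (row ~220) meets the stop bar (rows 222–237) with no gap. The gate middle is near (64,103) and the ball is at the left image edge, about row 152. I'll check gate and yaw from here.

```bash
python3 - <<'E'
from h import *
np.set_printoptions(precision=4,suppress=True)
print(world('w2',[(267,222),(377,222)],.033))
print(world('w2',[(64,103),(118,42),(130,178)],.070))
print(world('w2',[(118,42),(130,178)]))
print(world('w2',[(2,152)]))
print(robot.read_state()['q'])
E
```

```text
[[ 0.3832 -0.1695  0.033 ]
 [ 0.3661 -0.2504  0.033 ]]
[[ 0.4881 -0.0698  0.07  ]
 [ 0.5131 -0.1146  0.07  ]
 [ 0.4344 -0.0974  0.07  ]]
[[ 0.5118 -0.116   0.0731]
 [ 0.4342 -0.099   0.0729]]
[[ 0.4629 -0.0462  0.1025]]
[-0.6476 -0.3536  2.1122  0.0001  1.3807  1.1309]
```

Both readings agree, with the gate at about (0.481,-0.068) and the ball at about (0.460,-0.035). I'll raise, open, and go over the ball.

Emit:
arm_command(targets=[{"x":0,"y":0,"z":0.06,"rx":0,"ry":0,"rz":0,"claw":0},{"x":0,"y":0,"z":0.13,"rx":0,"ry":0,"rz":0,"claw":0},{"x":0.05,"y":0.07,"z":0.13,"rx":0,"ry":0,"rz":0,"claw":0},{"x":0.1,"y":0.14,"z":0.13,"rx":0,"ry":0,"rz":0,"claw":0},{"x":0.14,"y":0.21,"z":0.13,"rx":0,"ry":0,"rz":0,"claw":0},{"x":0.18,"y":0.28,"z":0.13,"rx":0,"ry":0,"rz":0,"claw":0},{"x":0.21,"y":0.338,"z":0.13,"rx":0,"ry":0,"rz":0,"claw":0},{"x":0.21,"y":0.338,"z":0.13,"rx":0,"ry":0,"rz":0,"claw":0},{"x":0.21,"y":0.338,"z":0.13,"rx":0,"ry":0,"rz":0,"claw":0}])

```text
t: 5.8
tool_pos: [0.4587, -0.0324, 0.1997]
orientation: [-3.125, 0.319, 0.005]
force: [-0.9, 0.1, 0.2]
opening: 0.0563
gripper_force: 0.0
```

```bash
python3 - <<'E'
from h import *
print(robot.read_state()['tool_pos']); shot('wrist','w3')
E
```

```text
[ 0.45865881 -0.03235784  0.19970487]
```

View pics/w3.png

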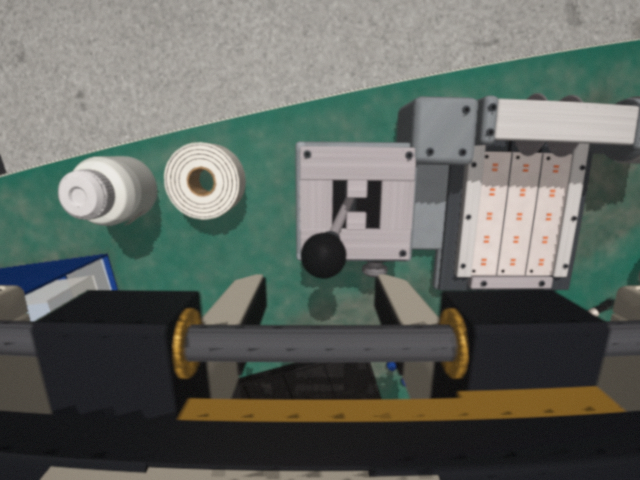

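The ball is at (324,254), centred between the open fingers (mid column 320). One check of its position, with the fingers still opening.

```bash
python3 - <<'E'
from h import *
print(world('w3',[(324,254)],.120),world('w3',[(324,254)]))
print(world('w3',[(356,204),(307,155),(410,155),(404,254)],.070))
E
```

```text
[[ 0.46059781 -0.03547847  0.12      ]] [[ 0.46471415 -0.03615378  0.13474185]]
[[ 0.48268281 -0.06700995  0.07      ]
 [ 0.52855107 -0.03620018  0.07      ]
 [ 0.51243025 -0.11586573  0.07      ]
 [ 0.43300189 -0.09922773  0.07      ]]
```

Emit:
arm_command(targets=[{"x":0,"y":0,"z":-0.01,"rx":0,"ry":0,"rz":0,"claw":0},{"x":0,"y":0,"z":-0.03,"rx":0,"ry":0,"rz":0,"claw":0},{"x":0,"y":0,"z":-0.03,"rx":0,"ry":0,"rz":0,"claw":0},{"x":0,"y":0,"z":-0.03,"rx":0,"ry":0,"rz":0,"claw":0},{"x":0,"y":0,"z":-0.03,"rx":0,"ry":0,"rz":0,"claw":0}])

```text
t: 6.27
tool_pos: [0.4582, -0.0348, 0.1864]
orientation: [-3.125, 0.327, 0.001]
force: [0.5, 0.5, 0.9]
opening: 0.0912
gripper_force: 0.0
```

Emit:
arm_command(targets=[{"x":0.004,"y":-0.001,"z":-0.05,"rx":0,"ry":0,"rz":0,"claw":0},{"x":0.004,"y":-0.001,"z":-0.1,"rx":0,"ry":0,"rz":0,"claw":0},{"x":0.004,"y":-0.001,"z":-0.142,"rx":0,"ry":0,"rz":0,"claw":0},{"x":0.004,"y":-0.001,"z":-0.142,"rx":0,"ry":0,"rz":0,"claw":100},{"x":0.004,"y":-0.001,"z":-0.142,"rx":0,"ry":0,"rz":0,"claw":220},{"x":0.004,"y":-0.001,"z":-0.142,"rx":0,"ry":0,"rz":0,"claw":220},{"x":0.004,"y":-0.001,"z":-0.142,"rx":0,"ry":0,"rz":0,"claw":220},{"x":0.004,"y":-0.001,"z":-0.142,"rx":0,"ry":0,"rz":0,"claw":220},{"x":0.004,"y":-0.001,"z":-0.142,"rx":0,"ry":0,"rz":0,"claw":220},{"x":0.004,"y":-0.001,"z":-0.142,"rx":0,"ry":0,"rz":0,"claw":220}], squeeze=12)

```text
t: 7.1
tool_pos: [0.4611, -0.0347, 0.1165]
orientation: [3.125, -0.325, 0.002]
force: [0.7, 0.3, 0.9]
opening: 0.0511
gripper_force: 0.0
```

Emit:
arm_command(targets=[{"x":0,"y":0,"z":0,"rx":0,"ry":0,"rz":0,"claw":220},{"x":0,"y":0,"z":0,"rx":0,"ry":0,"rz":0,"claw":220},{"x":0,"y":0,"z":0,"rx":0,"ry":0,"rz":0,"claw":220},{"x":0,"y":0,"z":0,"rx":0,"ry":0,"rz":0,"claw":220},{"x":0,"y":0,"z":0,"rx":0,"ry":0,"rz":0,"claw":220}])

```text
t: 7.52
tool_pos: [0.4606, -0.0346, 0.1157]
orientation: [-3.125, 0.325, -0.0]
force: [0.3, 0.9, 0.9]
opening: 0.031
gripper_force: 12.0
```

Gripped at 31 mm. First leg goes straight forward to neutral.

Emit:
arm_command(targets=[{"x":0.01,"y":-0.002,"z":0.002,"rx":0,"ry":0,"rz":0,"claw":220},{"x":0.022,"y":-0.0046,"z":0.004,"rx":0,"ry":0,"rz":0,"claw":220},{"x":0.034,"y":-0.0072,"z":0.0055,"rx":0,"ry":0,"rz":0,"claw":220},{"x":0.046,"y":-0.0098,"z":0.0063,"rx":0,"ry":0,"rz":0,"claw":220},{"x":0.054,"y":-0.0114,"z":0.0066,"rx":0,"ry":0,"rz":0,"claw":220},{"x":0.054,"y":-0.0114,"z":0.0066,"rx":0,"ry":0,"rz":0,"claw":220},{"x":0.054,"y":-0.0114,"z":0.0066,"rx":0,"ry":0,"rz":0,"claw":220}])

```text
t: 8.1
tool_pos: [0.4882, -0.0404, 0.1191]
orientation: [-3.125, 0.325, -0.001]
force: [1.4, 1.5, 2.1]
opening: 0.0311
gripper_force: 12.0
```

Emit:
arm_command(targets=[{"x":-0.003,"y":-0.014,"z":0.003,"rx":0,"ry":0,"rz":0,"claw":220},{"x":-0.006,"y":-0.028,"z":0.005,"rx":0,"ry":0,"rz":0,"claw":220},{"x":-0.009,"y":-0.042,"z":0.0065,"rx":0,"ry":0,"rz":0,"claw":220},{"x":-0.0116,"y":-0.0548,"z":0.007,"rx":0,"ry":0,"rz":0,"claw":220},{"x":-0.0116,"y":-0.0548,"z":0.007,"rx":0,"ry":0,"rz":0,"claw":220}])

```text
t: 8.52
tool_pos: [0.4816, -0.0692, 0.1227]
orientation: [3.123, -0.326, 0.001]
force: [-1.1, -0.9, 4.1]
opening: 0.0314
gripper_force: 12.0
```

Emit:
arm_command(targets=[{"x":-0.003,"y":-0.014,"z":-0.0015,"rx":0,"ry":0,"rz":0,"claw":220},{"x":-0.006,"y":-0.028,"z":-0.003,"rx":0,"ry":0,"rz":0,"claw":220},{"x":-0.009,"y":-0.042,"z":-0.0055,"rx":0,"ry":0,"rz":0,"claw":220},{"x":-0.0116,"y":-0.0545,"z":-0.008,"rx":0,"ry":0,"rz":0,"claw":220},{"x":-0.0116,"y":-0.0545,"z":-0.008,"rx":0,"ry":0,"rz":0,"claw":220},{"x":-0.0116,"y":-0.0545,"z":-0.008,"rx":0,"ry":0,"rz":0,"claw":220}])

```text
t: 9.02
tool_pos: [0.4754, -0.0962, 0.118]
orientation: [3.123, -0.326, -0.002]
force: [-1.1, -3.2, 1.3]
opening: 0.0312
gripper_force: 12.0
```

Emit:
arm_command(targets=[{"x":0.01,"y":-0.0018,"z":-0.0005,"rx":0,"ry":0,"rz":0,"claw":220},{"x":0.022,"y":-0.0044,"z":-0.0015,"rx":0,"ry":0,"rz":0,"claw":220},{"x":0.034,"y":-0.007,"z":-0.003,"rx":0,"ry":0,"rz":0,"claw":220},{"x":0.046,"y":-0.0096,"z":-0.005,"rx":0,"ry":0,"rz":0,"claw":220},{"x":0.056,"y":-0.0118,"z":-0.007,"rx":0,"ry":0,"rz":0,"claw":220},{"x":0.065,"y":-0.0136,"z":-0.0085,"rx":0,"ry":0,"rz":0,"claw":220},{"x":0.065,"y":-0.0136,"z":-0.0085,"rx":0,"ry":0,"rz":0,"claw":220},{"x":0.065,"y":-0.0136,"z":-0.0085,"rx":0,"ry":0,"rz":0,"claw":220}])

```text
t: 9.68
tool_pos: [0.5084, -0.1013, 0.1137]
orientation: [-3.124, 0.324, 0.002]
force: [-1.5, 1.3, 1.2]
opening: 0.031
gripper_force: 12.0
```

Emit:
arm_command(targets=[{"x":0.003,"y":-0.0006,"z":-0.0005,"rx":0,"ry":0,"rz":0,"claw":220},{"x":0.005,"y":-0.001,"z":-0.001,"rx":0,"ry":0,"rz":0,"claw":220},{"x":0.005,"y":-0.001,"z":-0.001,"rx":0,"ry":0,"rz":0,"claw":220}])

```text
t: 9.93
tool_pos: [0.5095, -0.1016, 0.1133]
orientation: [-3.124, 0.324, 0.006]
force: [-9.8, 3.0, 7.0]
opening: 0.0304
gripper_force: 12.0
```

At the forward stop (10 N reaction). Release with a modest opening, then rise straight up.

Emit:
arm_command(targets=[{"x":0,"y":0,"z":0,"rx":0,"ry":0,"rz":0,"claw":110},{"x":0,"y":0,"z":0,"rx":0,"ry":0,"rz":0,"claw":110},{"x":0,"y":0,"z":0,"rx":0,"ry":0,"rz":0,"claw":110},{"x":0,"y":0,"z":0,"rx":0,"ry":0,"rz":0,"claw":110},{"x":0,"y":0,"z":0,"rx":0,"ry":0,"rz":0,"claw":110},{"x":0,"y":0,"z":0,"rx":0,"ry":0,"rz":0,"claw":110},{"x":0,"y":0,"z":0.03,"rx":0,"ry":0,"rz":0,"claw":110},{"x":0,"y":0,"z":0.08,"rx":0,"ry":0,"rz":0,"claw":110},{"x":0,"y":0,"z":0.14,"rx":0,"ry":0,"rz":0,"claw":110},{"x":0,"y":0,"z":0.2,"rx":0,"ry":0,"rz":0,"claw":110}])

```text
t: 10.77
tool_pos: [0.5104, -0.1021, 0.2142]
orientation: [-3.124, 0.325, 0.002]
force: [0.4, 0.2, 1.0]
opening: 0.0531
gripper_force: 0.0
```

Emit:
arm_command(targets=[{"x":-0.07,"y":0.015,"z":0.04,"rx":0,"ry":0,"rz":0,"claw":110},{"x":-0.14,"y":0.03,"z":0.04,"rx":0,"ry":0,"rz":0,"claw":110},{"x":-0.2,"y":0.03,"z":0.04,"rx":0,"ry":0,"rz":0,"claw":110},{"x":-0.2,"y":0.03,"z":0.04,"rx":0,"ry":0,"rz":0,"claw":110},{"x":-0.2,"y":0.03,"z":0.04,"rx":0,"ry":0,"rz":0,"claw":110}])

```text
t: 11.18
tool_pos: [0.4104, -0.0873, 0.2341]
orientation: [3.124, -0.326, 0.003]
force: [0.3, 0.1, 0.1]
opening: 0.053
gripper_force: 0.0
```

```bash
python3 - <<'E'
from h import *
print(robot.read_state()['tool_pos']); shot('wrist','w4')
E
```

```text
[ 0.41041087 -0.08731619  0.23409715]
```

View pics/w4.png

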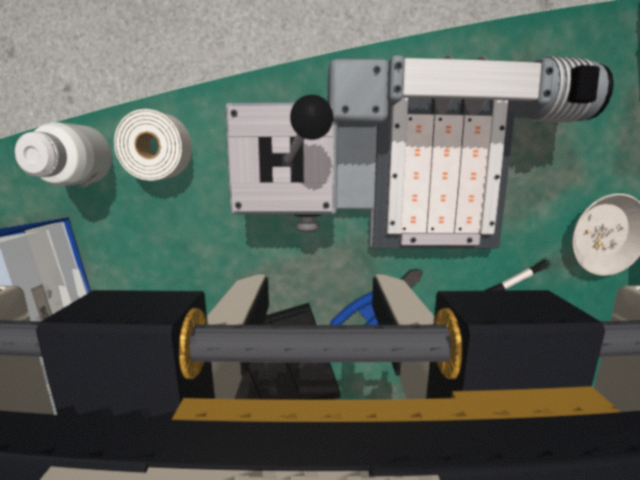

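The ball is at (312,117), forward in the right slot. The panel's near edge is against the stop bar at row ~235. I'll check the ball's position and hand in.

```bash
python3 - <<'E'
from h import *
b=world('w4',[(312,117)],.118)[0]; d=b[:2]-[.4815,-.0675]
x,y=d@[.978,-.208],d@[.208,.978]; print(x,y)
if x>.028 and -.034<y<-.022: print(robot.close_job())
E
```

```text
0.03163048502885965 -0.028026233301062485
the job is handed in; nothing more can be done
None
```

The job is handed in at about 11 s: the panel was drawn home against the stop bar first, then the lever was moved fully forward in the right-hand slot, and the last wrist picture and ball measurement show both in place.

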